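Depth-check the blue guide tube and show the gauge rod to the reader

ROBOT

A 6-joint arm with a two-finger parallel gripper is mounted at the origin on the work surface. World frame = base frame: x ahead of the robot, y to its left, z up, the work surface at z = 0. Lengths are in mm, angles in degrees, forces in N, time in s.
With the tool pointing down it reaches from about 300 to 825 mm from the base axis. Payload 5.4 kg.
Tool frame: the origin (TCP) lies at the very end of the fingers, on their centre line; the grasp point (between the pads) lies arm.pinch_z behind it (arm.pinch_z is the distance from the TCP to the grasp point, in mm); z points along the fingers, y is the line along which they close (so a half turn about z gives the same grasp; the last joint's range is limited). The gripper opens to 92 mm and grips with 3 to 60 N. Pads are 20 mm wide; open, the fingers measure 128 mm over their backs; the gripper's body (75 mm by 189 mm) begins 69 mm behind the grasp point.
Start: joints at [64.681, 9.076, 91.501, -0, 79.423, -12.038], TCP at [132.106, 559.602, 214.601] pointing down, gripper open.
Joint ranges: [-166.64, 166.64], [-54.1, 131.32], [10.49, 154.53], [-73.88, 253.88], [9.74, 151.15], [-171.62, 171.62]. Speed limits (degrees/s): [147.25, 147.25, 180, 180, 180, 180].

INTERFACE

Orientations are given as [roll, pitch, yaw] about the fixed x, y, z axes, in that order (R = Rz(yaw) Ry(pitch) Rx(roll)).
In Python, from bench import arm gives the robot as it stands.
- The arm moves only by the tool drive_tool, never from a script. Its arguments are lists of equal length, an entry for each row: "rot": the turn, a rotation vector about the tool's x, y, z in units of 6 degrees (1.0 is 6 degrees), a list of three; "xyz": the shift along the tool's x, y, z in units of 30 mm (1.0 is 30 mm), a list of three; "fingers": the closure, from 0 (fully open) to 1 (shut). A call has 1 to 12 rows; each row is the pose to reach, as a shift and turn from the pose commanded when the call began, along the tool's axes at that moment; what a row does not reach only later rows make up. A row lasts 1/10 s, in which the tool goes at most 50 mm and 8.59 degrees, less where a joint would pass 70% of its speed; a pose out of reach is approached as far as the arm can. A call with a gripper value outside its range is refused whole. The fingers move at their own pace and stop on an object; the grip force is fixed at half the most. Time passes only in rows, so rows that repeat a pose let the fingers close. It gives the time, the measured TCP pose, the force, the opening and the grip force at its end, in the units of the state.
- arm.observe(): the state, without advancing time (a new reading comes with each control period).
- arm.grab_frame(name): name is "scene" or "top" or "wrist"; returns the picture (420x560x3 uint8, red, green, blue); there is no depth.
- arm.camera_info(name): a dict with "fovy" (degrees; the focal length in pixels is half the picture's height over the tangent of half this angle, whatever the lens; pixels are square), "cx", "cy" (the principal point, pixels), "R" (3x3) and "t" (3): a world point X has camera coordinates R X + t; the wrist camera has in their place "hand_eye" (4x4, takes a point from camera to tool coordinates, whose origin is the TCP and whose axes are the flange's). Camera axes: x right, y down, z forward; pixel columns grow to the right and rows downward; lengths in mm; the calibration is good to about 2 mm. A picture is of the moment at which its call begins: read the wrist's pose just before it. camera_info takes no time and is no camera call.
- arm.hand_in(): hands the job in; it is judged then, once.
The state is a dict: "time": time; "q": joint angles; "dq": joint speeds; "joint_torque": joint torques, N m; "tcp_pos": TCP position; "ee_rot": TCP orientation; "wrist_force": force on the tool from outside, world axes, zero at the start; "wrist_torque": the same for the moment, N m; "width": finger opening in mm; "grasp_force": force on a finger pad.
Only numpy, scipy, OpenCV 4.12 (cv2) and the standard library are available. Lean on these libraries where they do the work, as an engineer would, in place of code of your own. Each camera call takes 0.05 s, during which the arm holds its last target. There are 200 camera calls.

TASK

Take the gauge rod by its yellow grip out of its black holder and lower it, tip first, into the blue-ringed guide tube until its red collar stops on the mouth; then draw it right out and hold it level with its tip over the white reading pad, at least a hand's width (90 mm) above the bench and touching nothing but the gripper. Finish like that, still holding the rod steady: do not put it down. Do not put the rod into the orange-ringed tube, and leave everything else on the bench where it is.

Things in the scene. Friction and masses are not known exactly. Their poses are not given: they have to be found in the camera images.
- gauge: Loose gauge rod, 165 mm, 0.15 kg. Origin: its tip; z runs to the grip. Steel probe, 10 mm thick, last 4 mm tapered to 6 mm, three narrow rings (black, red, black) near the tip; red collar, 30 mm across, z 85 to 95; square yellow grip 22 x 22 mm, z 105 to 165, faces along x and y. At the start it hangs upright by its collar in the holder, tip 15 mm above the bench.
- gauge_tip (a point): Centre of the probe's tip (same point as the gauge's origin); z runs along the rod to the grip.
- gauge_collar (a point): Centre of the collar's underside, on the rod's axis, 85 mm from the tip; z runs along the rod to the grip.
- holder: Fixed black block 70 x 70 x 100 mm, origin at the centre of its underside, with an upright hole of 19 mm diameter right through, in which the rod hangs.
- blue_tube: Fixed upright guide tube with a blue ring. Origin under its centre: base 70 x 70 x 12 mm, aluminium tube 34 mm across, blue ring 42 mm across at 85 to 115 mm height. Straight bore, 14 mm across, 99 mm deep, open at the top: the collar stops on the mouth before the tip reaches the floor.
- blue_tube_mouth (a point): Centre of the blue tube's mouth, 115 mm above the bench; z points up along the bore.
- orange_tube: The same tube with an orange ring: not to be used. Origin at the centre of its underside.
- orange_tube_mouth (a point): Centre of the orange tube's mouth, 115 mm above the bench; z points up along the bore.
- reader: Fixed black plate 200 x 140 x 8 mm, reaching from x -70 to x 130 mm, with a white square reading pad and a small grey camera, 58 mm high, at its +x end (x 73 to 125 mm). Origin under the centre of the white pad.
- reader_pad (a point): Centre of the white reading pad, 120 x 120 mm, its top 12 mm above the bench; z up, x and y along the pad's edges.
- servo: Loose blue hobby servo, 54 x 20 x 46 mm; a bystander. Origin at the centre of its underside.
- screwdriver: Loose screwdriver, 180 mm long; a bystander, lying on the bench.
- mug: Loose blue mug, 80 mm wide, 90 mm high; a bystander. Origin at the centre of its underside.
- multimeter: Loose yellow multimeter 160 x 80 x 45 mm; a bystander. Origin at the centre of its underside.
Things that resemble listed ones, but are neither listed nor needed, are in the scene too. What is shaped like the blue_tube but green is not meant.

How it is judged (in metres and radians):
On the way, in this order (a step that is already met when the one before it is completed fails the run):
1. the gauge rod is fully in the blue-ringed tube, its collar on the mouth (z of gauge_collar in the frame of blue_tube_mouth below 0.003 m and horizontal distance between gauge_collar and blue_tube_mouth below 0.005 m and angle between the z axis of gauge_tip and the z axis of blue_tube_mouth, either way round below 0.08 rad and contact force between gauge and blue_tube above 0.3 N), for 0.1 s.
2. the rod is drawn right out of the tube, in the gripper (z of gauge_tip in the frame of blue_tube_mouth above 0.003 m and contact force between gauge and the fingers above 1 N), for 0.1 s.
At the end, for the whole second after the job is handed in: The rod is held still in the gripper (under 0.05 m/s), level within 10 degrees, its tip over the 120 mm white pad and 85 mm or more above the bench (collar 80 mm), touching neither reader, holder nor tubes (angle between gauge_tip's own z axis and vertical between 1.396 and 1.745 rad and x of gauge_tip in the frame of reader_pad between -0.06 and 0.06 m and y of gauge_tip in the frame of reader_pad between -0.06 and 0.06 m and height (world z) of gauge_tip above 0.085 m and height (world z) of gauge_collar above 0.08 m and contact force between gauge and the fingers above 1 N and contact force between gauge and reader below 0.1 N and contact force between gauge and holder below 0.1 N and contact force between gauge and blue_tube below 0.1 N and contact force between gauge and orange_tube below 0.1 N and linear speed of gauge below 0.05 m/s); the arm keeps its last pose, push and grip.
It fails at once if the rod is put into the orange-ringed tube (z of gauge_tip in the frame of orange_tube_mouth below -0.006 m and horizontal distance between gauge_tip and orange_tube_mouth below 0.008 m).
It fails at once if a bystander is moved by more than 30 mm (distance of any of servo, screwdriver, mug, multimeter from where it was at the start of the episode above 0.03 m).
It also fails if it takes over 48 s, if anything falls off the work surface, if the arm or the gripper's body presses on something with over 40 N, if the wrist force passes 120 N, or if a joint passes its speed limit or range.

## Working session

There is one attempt and no reset: what is moved stays moved. The work goes in short steps, Python scripts to look and compute and a tool call to move; the robot and the scene stay as the last step left them, time stands still between calls to the robot, and variables do not carry over. Pictures are saved under pics/ and viewed, at most 10 in all, crops included, and the job is handed in when it is done.

Besides the shell and the picture viewer there is one more tool, called after "Request:" in YAML: its name, and indented under it one key for each argument. drive_tool: Moves the arm, as the interface text tells. Its arguments: {"type":"object","properties":{"rot":{"type":"array","items":{"type":"array","items":{"type":"number"}}},"xyz":{"type":"array","items":{"type":"array","items":{"type":"number"}}},"fingers":{"type":"array","items":{"type":"number"}}},"required":["rot","xyz","fingers"]}

```bash
ls; mkdir -p pics
cat > h.py <<'E'
import numpy as np, cv2
from bench import arm
from scipy.spatial.transform import Rotation as Ro
def cam(name,st=None):
    c=arm.camera_info(name); f=210/np.tan(np.radians(c['fovy']/2))
    if 'hand_eye' in c:
        H=np.array(c['hand_eye']); st=st or arm.observe()
        Rt=Ro.from_euler('xyz',st['ee_rot'],degrees=True).as_matrix()
        Rc=Rt@H[:3,:3]; o=Rt@H[:3,3]+np.array(st['tcp_pos'])
    else:
        R=np.array(c['R']);Rc=R.T;o=-R.T@np.array(c['t'])
    return f,c['cx'],c['cy'],Rc,o
def ray(k,u,v):
    f,cx,cy,Rc,o=k; d=Rc@np.array([(u-cx)/f,(v-cy)/f,1.]); return o,d/np.linalg.norm(d)
def plane(k,u,v,z):
    o,d=ray(k,u,v); return o+d*(z-o[2])/d[2]
def proj(k,X):
    f,cx,cy,Rc,o=k; p=Rc.T@(np.array(X,float)-o); return np.array([cx+f*p[0]/p[2],cy+f*p[1]/p[2]])
def tri(k1,p1,k2,p2):
    o1,d1=ray(k1,*p1);o2,d2=ray(k2,*p2)
    A=np.stack([d1,-d2],1);s=np.linalg.lstsq(A,o2-o1,rcond=None)[0]
    a=o1+s[0]*d1;b=o2+s[1]*d2;return (a+b)/2,np.linalg.norm(a-b)
def snap(name,fn):
    st=arm.observe(); im=arm.grab_frame(name); cv2.imwrite('pics/'+fn+'.png',cv2.cvtColor(im,cv2.COLOR_RGB2BGR)); return im,cam(name,st)
E
python3 - <<'E'
from h import *
print(arm.pinch_z,arm.observe())
for n in('scene','top','wrist'):
    im,k=snap(n,n+'0'); print(n,k[0],k[4].round(0),k[3][:,2].round(2),arm.camera_info(n).keys())
E
```

```text
pics
18.700000000000003 {'time': 0.0, 'q': array([ 6.46798851e+01,  9.11352285e+00,  9.15702702e+01,  1.17950911e-03,
        7.94221670e+01, -1.20393432e+01]), 'dq': array([-0.05781181,  0.08329412, -0.01902276,  0.07072449,  0.02105647,
       -0.00922291]), 'joint_torque': array([ 2.96476122e-03, -3.85558105e+01, -3.22118354e+01,  7.05041271e-02,
        3.75532766e-02, -1.32247783e-04]), 'tcp_pos': array([131.85307277, 559.05222312, 213.62699361]), 'ee_rot': array([-1.79896612e+02, -2.32350622e-02,  1.66718990e+02]), 'wrist_force': array([-0.20315809, -0.23853719, -0.24319755]), 'wrist_torque': array([-0.01486986, -0.07488837,  0.01672449]), 'grasp_force': 0.0, 'width': 91.62329342909536}
scene 397.99544576026653 [1076. -715.  671.] [-0.52  0.66 -0.54] dict_keys(['fovy', 'cx', 'cy', 'R', 't'])
top 528.0718490490381 [ 326.   -2. 1954.] [ 0.11  0.01 -0.99] dict_keys(['fovy', 'cx', 'cy', 'R', 't'])
wrist 307.4052748093008 [ 59. 577. 384.] [ 0.26 -0.06 -0.96] dict_keys(['fovy', 'cx', 'cy', 'hand_eye'])
```

View pics/top0.png

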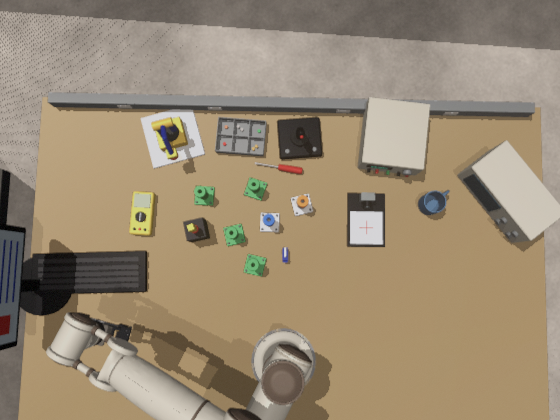

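View pics/scene0.png

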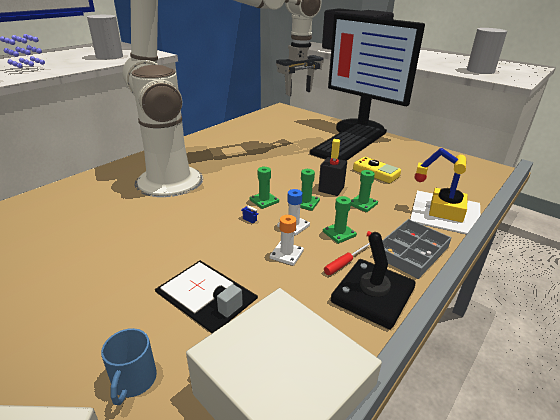

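Top view: the black holder with the yellow grip is at about (196,229). Things it could be taken for are the multimeter (143,213), the toy arm (170,130) and the joystick (300,138). The blue ring is at (269,221). Similar to it are the servo (286,255), the orange tube (302,203), four green tubes at (204,194), (255,188), (234,235) and (256,265), and the mug (433,202). The pad is at (366,228), with its camera at (368,198). In the scene view the grip is at (336,150), the blue ring at (295,197) and the orange ring at (288,223).

Run:
```python
from h import *
def blob(im,lo,hi,box):
    h=cv2.cvtColor(im,cv2.COLOR_RGB2HSV); m=cv2.inRange(h,lo,hi); M=np.zeros_like(m);x0,y0,x1,y1=box;M[y0:y1,x0:x1]=m[y0:y1,x0:x1]
    n,l,s,c=cv2.connectedComponentsWithStats(M); i=1+np.argmax(s[1:,4]); return c[i],s[i]
ld=lambda n:cv2.cvtColor(cv2.imread(f'pics/{n}0.png'),cv2.COLOR_BGR2RGB)
t,s=ld('top'),ld('scene'); kt,ks=cam('top'),cam('scene')
Y=((22,120,100),(34,255,255));B=((105,120,60),(125,255,255));O=((8,150,100),(18,255,255));W=((0,0,200),(180,40,255))
for nm,c,bt,bs in(('grip',Y,(180,215,210,245),(325,130,350,170)),('blue',B,(255,205,285,240),(285,185,305,215)),('orange',O,(290,190,315,215),(275,210,300,240)),('pad',W,(340,200,390,250),(150,255,240,325))):
    a,sa=blob(t,*c,bt);b,sb=blob(s,*c,bs); print(nm,a.round(1),sa,b.round(1),sb,[x if isinstance(x,float) else x.round(0) for x in tri(kt,a,ks,b)])
    if nm=='pad': print(plane(kt,*a,12),plane(ks,*b,12))
    if nm in('blue','orange'): print(plane(kt,*a,113),plane(ks,sb[0]+sb[2]/2,sb[1]+sb[3]/2,100))
cr=lambda i,x0,y0,x1,y1:cv2.resize(i[y0:y1,x0:x1],(400,400),interpolation=cv2.INTER_CUBIC)
cv2.imwrite('pics/crop1.png',cv2.cvtColor(np.hstack([cr(t,180,180,280,280),cr(s,260,120,360,220)]),cv2.COLOR_RGB2BGR))
```

```text
grip [192.5 228.3] [189 223   7   9  25] [335.1 148. ] [331 138   9  21 146] [array([463., 320., 155.]), np.float64(8.008415915558933)]
blue [268.5 219.8] [264 215  10  11  77] [294.4 196.6] [288 189  14  16 203] [array([501.,  62., 103.]), np.float64(4.406607794964309)]
[498.64256489  59.7907831  113.        ] [502.67638642  66.22104412 100.        ]
orange [302.  205.7] [299 205   7   2   7] [287.4 223.4] [279 215  17  18 265] [array([559., -52.,  96.]), np.float64(15.97426508057914)]
[550.9652869 -56.4955887 113.       ] [570.62264221 -53.10617569 100.        ]
pad [365.6 227.2] [350 212  32  32 977] [195.2 286.1] [ 161  262   72   50 1708] [array([ 489., -295.,   11.]), np.float64(0.6579500922694441)]
[ 489.3276555  -295.04018509   12.        ] [ 489.85016272 -296.31066586   12.        ]
```

View pics/crop1.png

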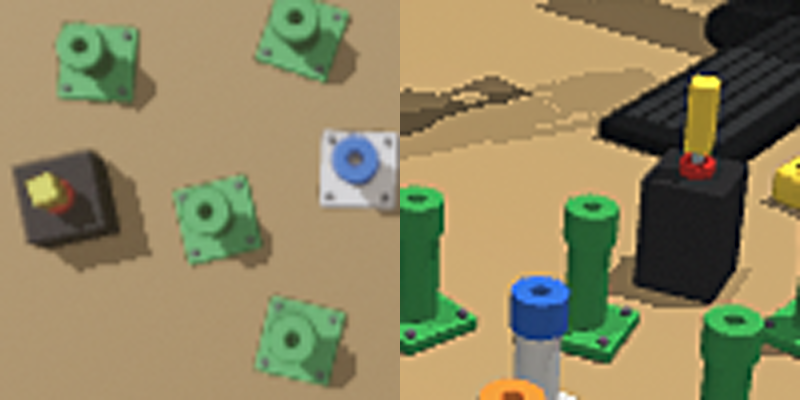

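The crop confirms it: the grip stands on a red collar in the black holder, and the blue-ringed tube has an aluminium base. I'll move to a viewing pose above the grip.

Request:
drive_tool:
  rot:
    - [0,0,0]
    - [0,0,0]
    - [0,0,0]
    - [0,0,0]
    - [0,0,0]
    - [0,0,0]
    - [0,0,0]
    - [0,0,0]
    - [0,0,0]
    - [0,0,0]
    - [0,0,0]
    - [0,0,0]
  xyz:
    - [-1,-0.4,-1]
    - [-2.4,-1,-2]
    - [-3.8,-1.6,-2.6]
    - [-5.2,-2.2,-2.6]
    - [-6.6,-2.8,-2.6]
    - [-8,-3.3,-2.6]
    - [-9.4,-3.9,-2.6]
    - [-10.8,-4.5,-2.6]
    - [-12,-5,-2.6]
    - [-12.5,-5.2,-2.6]
    - [-12.5,-5.2,-2.6]
    - [-12.5,-5.2,-2.6]
  fingers: [0,0,0,0,0,0,0,0,0,0,0,0]

```text
time: 1.35
tcp_pos: [460.3, 322.4, 292.4]
ee_rot: [180.0, -0.1, 166.7]
wrist_force: [-0.7, 0.6, 0.5]
width: 92.1
grasp_force: 0.0
```

Run:
```python
from h import *
s=arm.observe();print(s['time'],s['tcp_pos'],s['ee_rot'],s['q'])
snap('wrist','w1')
```

```text
1.35 [460.31492827 322.38275699 292.39832665] [ 1.79991257e+02 -6.60987474e-02  1.66747563e+02] [ 2.26597487e+01  4.81952060e+00  8.74080029e+01  4.58843770e-02
  8.78208834e+01 -5.40895730e+01]
```

View pics/w1.png

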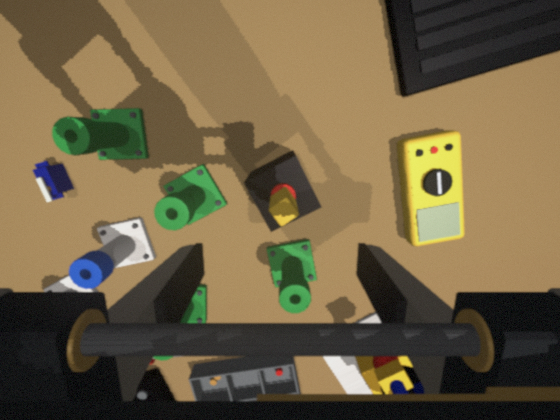

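The wrist view shows the grip top near (285,214), an edge facing the camera, and the collar near (284,190). The blue ring's mouth is near (91,268). Next I segment the grip top.

Run:
```python
from h import *
im=cv2.cvtColor(cv2.imread('pics/w1.png'),cv2.COLOR_BGR2RGB); k=cam('wrist')
h=cv2.cvtColor(im,cv2.COLOR_RGB2HSV)
x0,y0,x1,y1=245,150,325,240
c=h[y0:y1,x0:x1]; m=cv2.inRange(c,(18,120,40),(34,255,255)); v=c[...,2]
print(np.histogram(v[m>0],12,(40,255)))
for r in range(40,85,2): print(y0+r,' '.join('%3d'%v[r,q] if m[r,q] else ' . ' for q in range(22,60)))
# holder top corners
print(k[4],arm.observe()['time'])
hd=cv2.inRange(h,(0,0,0),(180,255,75))
g=cv2.cvtColor(im[140:245,235:335],cv2.COLOR_RGB2BGR); cv2.imwrite('pics/c2.png',cv2.resize(g,None,fx=5,fy=5,interpolation=cv2.INTER_NEAREST))
```

```text
(array([  7,   6,  46, 241, 154, 198,  36,  21,  17,  18,  96,   0]), array([ 40.        ,  57.91666667,  75.83333333,  93.75      ,
       111.66666667, 129.58333333, 147.5       , 165.41666667,
       183.33333333, 201.25      , 219.16666667, 237.08333333,
       255.        ]))
190  .   .   .   .   .   .   .   .   .   .   .   .   .  110 105 106 103 104 103 105 117  .   .   .   .   .   .   .   .   .   .   .   .   .   .   .   .   . 
192  .   .   .   .   .   .   .   .   .   .   .  108 104 106 105 103 102 105 108 105 104 112  .   .   .   .   .   .   .   .   .   .   .   .   .   .   .   . 
194  .   .   .   .   .   .   .  105 107 106 106 104 104 106 104 108 106 103 105 104 101 105 109 123  .   .   .   .   .   .   .   .   .   .   .   .   .   . 
196  .   .   .   .   95 100 105 103 105 106 105 103 104 106 106 103 108 107 108 105 102  98 103 112 121  .   .   .   .   .   .   .   .   .   .   .   .   . 
198  .   .   53  77  96 101 101 102 105 102 103 105 108 105 103 110 119 133 145 143 130 108 105 102 110 118 128  .   .   .   .   .   .   .   .   .   .   . 
200  .   .   57  85  95 101 101 101 10
[... 2114 characters left out ...]
 .   .   .   .   .   .   .   . 
228  .   .   .   .   .   .   .   .   .   .   .   .   .   .   .   .   .   .   .   .   .   .   .   .   .   .   .   .   .   .   .   .   .   .   .   .   .   . 
230  .   .   .   .   .   .   .   .   .   .   .   .   .   .   .   .   .   .   .   .   .   .   .   .   .   .   .   .   .   .   .   .   .   .   .   .   .   . 
232  .   .   .   .   .   .   .   .   .   .   .   .   .   .   .   .   .   .   .   .   .   .   .   .   .   .   .   .   .   .   .   .   .   .   .   .   .   . 
234  .   .   .   .   .   .   .   .   .   .   .   .   .   .   .   .   .   .   .   .   .   .   .   .   .   .   .   .   .   .   .   .   .   .   .   .   .   . 
[386.97556513 340.17116465 463.04539647] 1.4
```

View pics/c2.png

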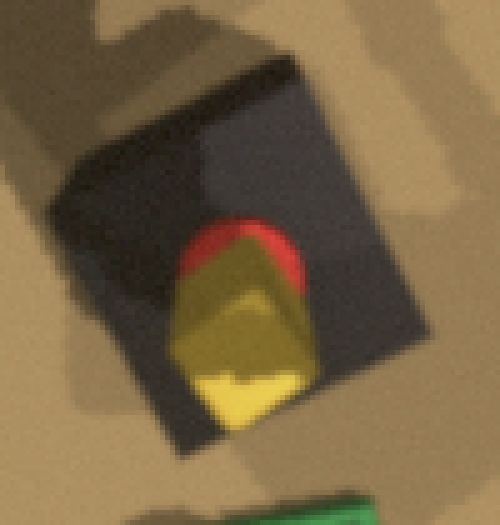

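Run:
```python
from h import *
im=cv2.cvtColor(cv2.imread('pics/w1.png'),cv2.COLOR_BGR2RGB); k=cam('wrist')
h=cv2.cvtColor(im,cv2.COLOR_RGB2HSV)
m=np.zeros(im.shape[:2],np.uint8); m[196:232,262:305]=cv2.inRange(h,(18,120,118),(34,255,255))[196:232,262:305]
m=cv2.morphologyEx(m,cv2.MORPH_OPEN,np.ones((3,3)))
c=max(cv2.findContours(m,0,1)[0],key=cv2.contourArea)
W=np.array([plane(k,*p[0],180)[:2] for p in c],np.float32)
r=cv2.minAreaRect(W);print('top rect',r)
# collar red top z=110
rd=cv2.inRange(h,(0,120,80),(8,255,255))|cv2.inRange(h,(172,120,80),(180,255,255)); rm=np.zeros_like(rd); rm[170:205,262:305]=rd[170:205,262:305]
P=cv2.findContours(rm,0,1)[0]; P=max(P,key=cv2.contourArea)[:,0]
Q=np.array([plane(k,*p,110)[:2] for p in P]); cand=r[0]
# circle fit r=15 to far-arc points (hull side)
import scipy.optimize as so
far=Q[[i for i,p in enumerate(P) if p[1]<=192]] 
f=so.least_squares(lambda c:np.hypot(*(far-c).T)-15,cand,loss='soft_l1');print('collar',f.x,f.cost,len(far))
# holder top dark
for p in [(295,152),(321,207),(271,231),(245,182)]: print(plane(k,*p,100)[:2])
# tilt check: blue mouth
b=cv2.inRange(h,(105,120,110),(125,255,255)); bm=np.zeros_like(b); bm[245:295,60:120]=b[245:295,60:120]
c=max(cv2.findContours(bm,0,1)[0],key=cv2.contourArea)
W=np.array([plane(k,*p[0],115)[:2] for p in c],np.float32); print(cv2.minEnclosingCircle(W),cv2.boundingRect(c))
```

```text
top rect ((462.75701904296875, 326.11981201171875), (23.156021118164062, 21.874557495117188), 21.193815231323242)
collar [463.43000917 326.35281784] 58.95041827191026 48
[416.8251188  351.43570436]
[488.40307063 368.12857478]
[504.49304853 301.55738736]
[437.59834505 285.86248979]
((500.7692565917969, 66.42924499511719), 20.76427459716797) (69, 259, 34, 29)
```

The grip measures 23 x 22 mm (expected 22) at (462.8, 326.1), faces at 21.2°, and the collar agrees, so the rod is upright. The blue mouth is at about (501, 66) with radius 20.8 (expected 21). I'll turn +55.5° about the tool z and descend.

Request:
drive_tool:
  rot:
    - [0,0,1.4]
    - [0,0,2.8]
    - [0,0,4.2]
    - [0,0,5.6]
    - [0,0,7]
    - [0,0,8.4]
    - [0,0,9.25]
    - [0,0,9.25]
    - [0,0,9.25]
    - [0,0,9.25]
    - [0,0,9.25]
    - [0,0,9.25]
  xyz:
    - [-0.05,0.14,0.4]
    - [-0.05,0.14,0.8]
    - [-0.05,0.14,1.2]
    - [-0.05,0.14,1.6]
    - [-0.05,0.14,2]
    - [-0.05,0.14,2.4]
    - [-0.05,0.14,2.7]
    - [-0.05,0.14,2.8]
    - [-0.05,0.14,3.6]
    - [-0.05,0.14,4.4]
    - [-0.05,0.14,5.1]
    - [-0.05,0.14,5.5]
  fingers: [0,0,0,0,0,0,0,0,0,0,0,0]

```text
time: 2.6
tcp_pos: [462.1, 325.9, 126.2]
ee_rot: [-179.9, -0.0, 111.4]
wrist_force: [0.4, -0.6, 0.2]
width: 91.6
grasp_force: 0.0
```

Request:
drive_tool:
  rot:
    - [0,0,0]
    - [0,0,0]
    - [0,0,0]
    - [0,0,0]
    - [0,0,0]
    - [0,0,0]
    - [0,0,0]
    - [0,0,0]
    - [0,0,0]
    - [0,0,0]
  xyz:
    - [0,0,0]
    - [0,0,0]
    - [0,0,0]
    - [0,0,0]
    - [0,0,0]
    - [0,0,0]
    - [0,0,0]
    - [0,0,0]
    - [0,0,0]
    - [0,0,0]
  fingers: [0,0,1,1,1,1,1,1,1,1]

```text
time: 3.6
tcp_pos: [463.6, 325.3, 127.6]
ee_rot: [-180.0, -0.0, 111.2]
wrist_force: [-0.3, -1.3, -0.8]
width: 29.8
grasp_force: 0.0
```

Request:
drive_tool:
  rot:
    - [0,0,0]
    - [0,0,0]
    - [0,0,0]
    - [0,0,0]
    - [0,0,0]
    - [0,0,0]
  xyz:
    - [0,0,0]
    - [0,0,0]
    - [0,0,0]
    - [0,0,0]
    - [0,0,0]
    - [0,0,0]
  fingers: [1,1,1,1,1,1]

```text
time: 4.2
tcp_pos: [463.6, 325.3, 127.5]
ee_rot: [-180.0, -0.0, 111.2]
wrist_force: [-0.1, 0.1, -0.7]
width: 22.2
grasp_force: 30.0
```

Request:
drive_tool:
  rot:
    - [0,0,0]
    - [0,0,0]
    - [0,0,0]
    - [0,0,0]
    - [0,0,0]
    - [0,0,0]
    - [0,0,0]
  xyz:
    - [0,0,-0.3]
    - [0,0,-1.1]
    - [0,0,-2.1]
    - [0,0,-3.1]
    - [0,0,-4.1]
    - [0,0,-4.6]
    - [0,0,-4.6]
  fingers: [1,1,1,1,1,1,1]

```text
time: 4.9
tcp_pos: [465.0, 326.0, 268.5]
ee_rot: [179.7, -0.0, 111.2]
wrist_force: [0.2, -0.4, -1.6]
width: 21.9
grasp_force: 30.0
```

Request:
drive_tool:
  rot:
    - [0,0,0]
    - [0,0,0]
    - [0,0,0]
    - [0,0,0]
    - [0,0,0]
    - [0,0,0]
    - [0,0,0]
    - [0,0,0]
    - [0,0,0]
    - [0,0,0]
    - [0,0,0]
    - [0,0,0]
  xyz:
    - [-0.4,-0.1,0]
    - [-1.2,-0.3,0]
    - [-2.2,-0.5,0]
    - [-3.2,-0.75,0]
    - [-4.2,-1,0]
    - [-5.2,-1.2,0]
    - [-6.2,-1.4,0]
    - [-7.2,-1.7,0]
    - [-8,-1.9,0]
    - [-8.4,-1.97,0]
    - [-8.5,-1.97,0]
    - [-8.5,-1.97,0]
  fingers: [1,1,1,1,1,1,1,1,1,1,1,1]

```text
time: 6.1
tcp_pos: [500.5, 66.4, 264.7]
ee_rot: [-179.9, -0.1, 111.2]
wrist_force: [-0.3, -0.3, -1.2]
width: 21.8
grasp_force: 30.0
```

Run:
```python
from h import *
a,k=snap('wrist','w3'); b,_=snap('scene','s3'); c,_=snap('top','t3')
s=arm.observe();print(s['time'],s['tcp_pos'],s['ee_rot'],s['q'].round(1))
T=np.array(s['tcp_pos'])
print('expected tip px',proj(k,T+[0,0,-112.5]),'mouth',proj(k,[500.8,66.4,115]))
ks=cam('scene');print(proj(ks,T+[0,0,-112.5]),proj(ks,[500.8,66.4,115]))
x,y=proj(ks,[500.8,66.4,115]).astype(int)
cr=cv2.resize(b[y-70:y+30,x-50:x+50],(380,380),interpolation=cv2.INTER_CUBIC)
cv2.imwrite('pics/v3.png',cv2.cvtColor(np.hstack([cv2.resize(a,(507,380))[:,100:507],cr]),cv2.COLOR_RGB2BGR))
```

```text
6.25 [500.64224403  67.21261947 265.3608294 ] [-1.79983943e+02 -2.81566063e-02  1.11296415e+02] [ -6.1  -3.2  98.5   0.   84.7 -27.4]
expected tip px [280.17826507 210.09560073] mouth [280.06082321 201.77423975]
[295.41681212 180.09625134] [294.72731889 192.14583746]
```

View pics/v3.png

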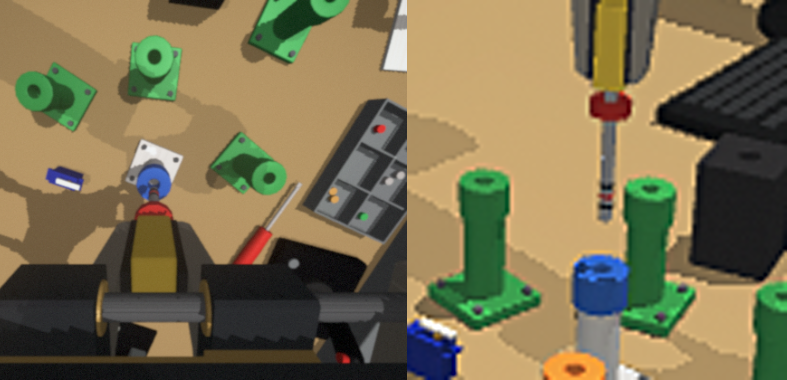

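The wrist view shows the rod's tip just over the blue ring, and the scene view shows the rod hanging above the blue mouth at about (295,192). I need a close zoom to measure the tip against the bore.

Run:
```python
from h import *
a=cv2.imread('pics/w3.png');b=cv2.imread('pics/s3.png')
A=cv2.resize(a[175:255,240:320],(560,560),interpolation=cv2.INTER_CUBIC)[:, :]
B=cv2.resize(b[130:210,280:312],(224,560),interpolation=cv2.INTER_CUBIC)
cv2.imwrite('pics/z3.png',np.hstack([A,B]))
```

```text
(no output)
```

View pics/z3.png

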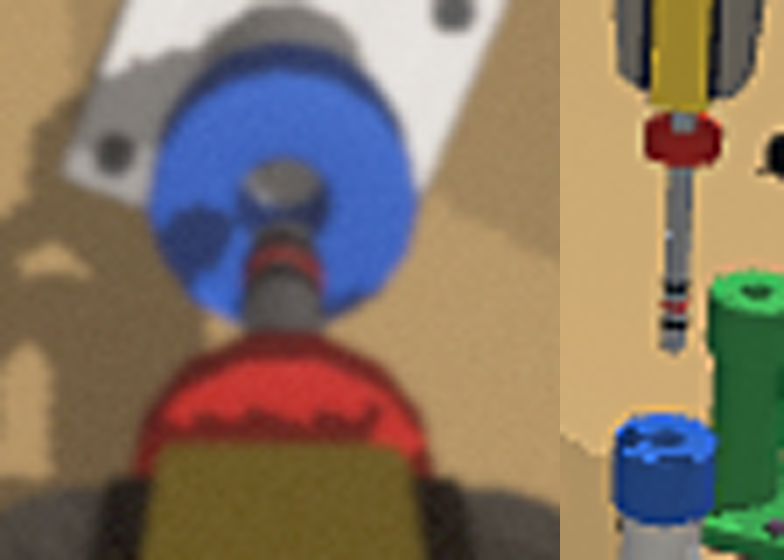

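Run:
```python
from h import *
k=cam('wrist');ks=cam('scene');T=np.array(arm.observe()['tcp_pos']);print(T)
wt,wm=(280.5,209.7),(280.6,203.4);st,sm,sc=(296.1,180),(294.7,192.9),(297.6,149.7)
print('wrist tip/mouth',plane(k,*wt,153),plane(k,*wm,115)); 
print('tri tip',tri(k,wt,ks,st),'mouth',tri(k,wm,ks,sm))
for z in(152.9,242.9): print(z,proj(ks,[T[0],T[1],z]),plane(ks,*(st if z<200 else sc),z))
Rt=Ro.from_euler('xyz',arm.observe()['ee_rot'],degrees=True).as_matrix();print(Rt.round(3))
# ring circle fit in wrist
im=cv2.imread('pics/w3.png');h=cv2.cvtColor(im,cv2.COLOR_BGR2HSV)
m=cv2.inRange(h,(105,120,140),(125,255,255));M=np.zeros_like(m);M[180:225,255:305]=m[180:225,255:305]
c=cv2.convexHull(max(cv2.findContours(M,0,1)[0],key=cv2.contourArea))
from scipy.optimize import least_squares as ls
Q=np.array([plane(k,*p[0],115)[:2] for p in c]);f=ls(lambda p:np.hypot(*(Q-p[:2]).T)-p[2],[500,66,21],loss='soft_l1');print('ring',f.x,f.cost)
```

```text
[500.64224403  67.21261947 265.3608294 ]
wrist tip/mouth [501.14191345  68.33754699 153.        ] [502.40006342  65.56829209 115.        ]
tri tip (array([501.47306096,  68.56183117, 152.96826749]), np.float64(0.8022293274808422)) mouth (array([502.2388429 ,  65.06333689, 113.64501272]), np.float64(0.6924130106013703))
152.9 [295.41739931 180.08368697] [501.75355135  68.85628043 152.9       ]
242.9 [296.82881282 149.88298933] [501.43497483  69.52588253 242.9       ]
[[-0.363  0.932 -0.   ]
 [ 0.932  0.363  0.   ]
 [ 0.    -0.    -1.   ]]
ring [501.43817835  66.4267857   19.41297075] 1.942557450604381
```

Request:
drive_tool:
  rot:
    - [0,0,0]
    - [0,0,0]
    - [0,0,0]
    - [0,0,0]
    - [0,0,0]
  xyz:
    - [-0.08,0,0.3]
    - [-0.08,0,0.7]
    - [-0.08,0,1.0]
    - [-0.08,0,1.0]
    - [-0.08,0,1.0]
  fingers: [1,1,1,1,1]

```text
time: 6.75
tcp_pos: [501.5, 64.2, 235.1]
ee_rot: [-180.0, -0.0, 111.2]
wrist_force: [0.4, -0.7, -0.8]
width: 22.2
grasp_force: 30.0
```

Run:
```python
from h import *
a,k=snap('wrist','w4'); b,_=snap('scene','s4');s=arm.observe();T=s['tcp_pos'];print(s['time'],T);ks=cam('scene')
print('tip exp',proj(k,T-[0,0,112.5]),proj(ks,T-[0,0,112.5]),'mouth',proj(k,[502,65.9,115]),proj(ks,[502,65.9,115]))
a=cv2.imread('pics/w4.png');b=cv2.imread('pics/s4.png')
cv2.imwrite('pics/z4.png',np.hstack([cv2.resize(a[180:240,250:310],(480,480),interpolation=cv2.INTER_CUBIC),cv2.resize(b[155:215,280:312],(256,480),interpolation=cv2.INTER_CUBIC)]))
```

```text
6.85 [501.98110646  64.03406275 235.99410818]
tip exp [280.11588251 211.08552702] [294.6674402  189.95979805] mouth [280.83085002 207.10994471] [294.95715794 192.35410913]
```

View pics/z4.png

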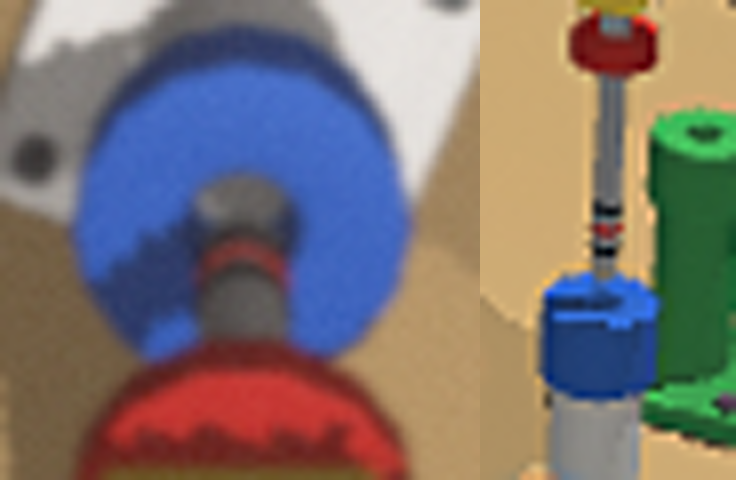

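The tip and bore agree within about 1 mm in both views: wrist bore centre at about (280.5,208), scene ring centre 295.06 against tip 295.5. With ±2 mm of clearance and a tapered tip, I'll descend gently.

Request:
drive_tool:
  rot:
    - [0,0,0]
    - [0,0,0]
    - [0,0,0]
    - [0,0,0]
    - [0,0,0]
    - [0,0,0]
  xyz:
    - [0,-0.01,0.15]
    - [0,-0.01,0.3]
    - [0,-0.01,0.45]
    - [0,-0.01,0.6]
    - [0,-0.01,0.75]
    - [0,-0.01,0.75]
  fingers: [1,1,1,1,1,1]

```text
time: 7.45
tcp_pos: [500.9, 64.0, 212.2]
ee_rot: [-179.9, -0.0, 111.2]
wrist_force: [0.3, 0.3, -0.7]
width: 21.8
grasp_force: 30.0
```

Request:
drive_tool:
  rot:
    - [0,0,0]
    - [0,0,0]
    - [0,0,0]
    - [0,0,0]
    - [0,0,0]
    - [0,0,0]
    - [0,0,0]
    - [0,0,0]
  xyz:
    - [0,0,0.3]
    - [0,0,0.6]
    - [0,0,0.9]
    - [0,0,1.2]
    - [0,0,1.5]
    - [0,0,1.8]
    - [0,0,2.0]
    - [0,0,2.0]
  fingers: [1,1,1,1,1,1,1,1]

```text
time: 8.25
tcp_pos: [500.7, 64.0, 151.9]
ee_rot: [-179.9, -0.1, 111.2]
wrist_force: [-0.6, 0.7, -1.4]
width: 21.5
grasp_force: 30.0
```

Request:
drive_tool:
  rot:
    - [0,0,0]
    - [0,0,0]
    - [0,0,0]
    - [0,0,0]
    - [0,0,0]
    - [0,0,0]
  xyz:
    - [0,0,0.06]
    - [0,0,0.12]
    - [0,0,0.18]
    - [0,0,0.24]
    - [0,0,0.3]
    - [0,0,0.34]
  fingers: [1,1,1,1,1,1]

```text
time: 8.85
tcp_pos: [501.4, 63.9, 142.7]
ee_rot: [-180.0, -0.0, 111.2]
wrist_force: [-0.8, 0.0, -1.2]
width: 22.0
grasp_force: 30.0
```

No contact force yet, so I'll press on in small steps.

Request:
drive_tool:
  rot:
    - [0,0,0]
    - [0,0,0]
    - [0,0,0]
    - [0,0,0]
  xyz:
    - [0,0,0.03]
    - [0,0,0.06]
    - [0,0,0.09]
    - [0,0,0.09]
  fingers: [1,1,1,1]

```text
time: 9.25
tcp_pos: [501.5, 63.9, 142.4]
ee_rot: [-180.0, 0.0, 111.2]
wrist_force: [-7.4, -0.3, 14.2]
width: 21.8
grasp_force: 30.0
```

Contact: 14 N upward at TCP z 142.4 (predicted 142.5), so the collar is seated. I'll hold briefly, then draw the rod out.

Request:
drive_tool:
  rot:
    - [0,0,0]
    - [0,0,0]
    - [0,0,0]
  xyz:
    - [0,0,0]
    - [0,0,0]
    - [0,0,0]
  fingers: [1,1,1]

```text
time: 9.55
tcp_pos: [501.5, 63.9, 142.4]
ee_rot: [-180.0, 0.0, 111.2]
wrist_force: [-7.3, -0.0, 13.8]
width: 21.7
grasp_force: 30.0
```

Request:
drive_tool:
  rot:
    - [0,0,0]
    - [0,0,0]
    - [0,0,0]
    - [0,0,0]
    - [0,0,0]
    - [0,0,0]
    - [0,0,0]
    - [0,0,0]
    - [0,0,0]
    - [0,0,0]
    - [0,0,0]
    - [0,0,0]
  xyz:
    - [0,0,-0.3]
    - [0,0,-0.8]
    - [0,0,-1.3]
    - [0,0,-1.8]
    - [0,0,-2.3]
    - [0,0,-2.8]
    - [0,0,-3.4]
    - [0,0,-4.2]
    - [0,0,-5.2]
    - [0,0,-6.2]
    - [0,0,-6.6]
    - [0,0,-6.6]
  fingers: [1,1,1,1,1,1,1,1,1,1,1,1]

```text
time: 10.75
tcp_pos: [502.4, 63.8, 340.0]
ee_rot: [179.8, 0.1, 111.2]
wrist_force: [-0.5, -0.3, -1.7]
width: 21.4
grasp_force: 30.0
```

Run:
```python
from h import *
snap('scene','s5');s=arm.observe();print(s['time'],s['tcp_pos'],s['q'].round(1),s['width'],s['grasp_force'],s['wrist_force'])
```

```text
10.8 [501.62042673  63.90025276 337.98469524] [ -6.5  -4.4  91.6  -0.   92.7 -27.7] 21.771927652008127 29.999805092811584 [ 0.48893603  0.04036311 -1.34852649]
```

Request:
drive_tool:
  rot:
    - [0.4,-1,0]
    - [0.9,-2.3,0]
    - [1.3,-3.3,0]
    - [1.3,-3.3,0]
  xyz:
    - [0,0,-0.2]
    - [-0.3,-0.1,-0.4]
    - [-0.6,-0.25,-0.5]
    - [-0.75,-0.34,-0.5]
  fingers: [1,1,1,1]

```text
time: 11.2
tcp_pos: [499.1, 41.1, 349.9]
ee_rot: [-171.5, 19.6, 113.0]
wrist_force: [-0.6, -0.5, -2.0]
width: 21.9
grasp_force: 30.0
```

Run:
```python
from h import *
s=arm.observe();print(s['time'],s['tcp_pos'],s['ee_rot'],s['q'].round(1),s['width'])
R=Ro.from_euler('xyz',s['ee_rot'],degrees=True);print(R.as_matrix().round(3))
```

```text
11.2 [499.07800626  41.05024331 349.86811841] [-171.54257158   19.62619494  112.99744131] [  4.3  -1.3  89.8 -21.3  93.3 -18.1] 21.88759818876188
[[-0.368  0.93  -0.006]
 [ 0.867  0.341 -0.363]
 [-0.336 -0.139 -0.932]]
```

q4 runs toward its −74° limit this way. Approaching from the other side (q4 positive, tool pointing roughly +x) fits better, so I'll straighten the tool and swing round to (250,−400).

Request:
drive_tool:
  rot:
    - [-0.2,0.6,0]
    - [-0.5,1.3,0]
    - [-0.8,2,0]
    - [-1.1,2.7,0]
    - [-1.3,3.3,0]
    - [-1.3,3.3,0]
    - [-1.3,3.3,0]
    - [-1.3,3.3,0]
    - [-1.3,3.3,0]
    - [-1.3,3.3,0]
    - [-1.3,3.3,0]
    - [-1.3,3.3,0]
  xyz:
    - [-0.5,-0.6,0.3]
    - [-1.3,-1.7,0.8]
    - [-2.2,-2.9,1.3]
    - [-3.1,-4.1,1.85]
    - [-4,-5.3,2.4]
    - [-4.9,-6.5,2.9]
    - [-5.8,-7.7,3.45]
    - [-6.7,-8.9,4]
    - [-7.6,-10.1,4.5]
    - [-8.5,-11.3,5.1]
    - [-9.2,-12.2,5.5]
    - [-9.6,-12.7,5.7]
  fingers: [1,1,1,1,1,1,1,1,1,1,1,1]

```text
time: 12.4
tcp_pos: [246.5, -403.3, 339.9]
ee_rot: [179.9, -0.1, 111.0]
wrist_force: [-0.0, -0.6, -1.6]
width: 21.9
grasp_force: 30.0
```

Request:
drive_tool:
  rot:
    - [0,0,0]
    - [0,0,0]
  xyz:
    - [0,0,0]
    - [0,0,0]
  fingers: [1,1]

```text
time: 12.6
tcp_pos: [248.6, -401.0, 340.8]
ee_rot: [179.9, -0.1, 111.1]
wrist_force: [0.4, 0.7, -1.4]
width: 22.0
grasp_force: 30.0
```

Run:
```python
from h import *
s=arm.observe();print(s['time'],s['tcp_pos'],s['ee_rot'],s['q'].round(1),s['width'])
R=Ro.from_euler('xyz',s['ee_rot'],degrees=True).as_matrix();print(R.round(3))
az=np.radians(21.8);d=np.array([np.cos(az),np.sin(az),0]);ax=np.cross(R[:,2],d)
print('rot90 units',(R.T@ax*15).round(2))
t=np.array([489.5,-296,310])-112.5*d; print(t,'xyz units',(R.T@(t-s['tcp_pos'])/30).round(2))
```

```text
12.6 [ 248.60528086 -401.04125705  340.80808752] [ 1.79884260e+02 -9.86306722e-02  1.11128337e+02] [-73.   -9.6  96.    0.1  93.7 -94.1] 21.988192468799063
[[-0.36   0.933  0.001]
 [ 0.933  0.36   0.002]
 [ 0.002  0.002 -1.   ]]
rot90 units [-15.     0.18  -0.  ]
[ 385.04534448 -337.7788815   310.        ] xyz units [0.33 5.   1.04]
```

Turn 90° about −x of the tool, over 12 rows, while shifting to the final TCP.

Request:
drive_tool:
  rot:
    - [-0.6,0,0]
    - [-1.8,0,0]
    - [-3.1,0,0]
    - [-4.4,0,0]
    - [-5.7,0.1,0]
    - [-7,0.1,0]
    - [-8.3,0.1,0]
    - [-9.6,0.1,0]
    - [-10.9,0.1,0]
    - [-12.2,0.1,0]
    - [-13.5,0.15,0]
    - [-14.5,0.18,0]
  xyz:
    - [0,0.2,0]
    - [0,0.6,0.1]
    - [0.1,1,0.2]
    - [0.1,1.5,0.3]
    - [0.1,1.9,0.4]
    - [0.2,2.4,0.5]
    - [0.2,2.8,0.6]
    - [0.2,3.3,0.7]
    - [0.3,3.7,0.8]
    - [0.3,4.2,0.9]
    - [0.3,4.6,1]
    - [0.33,5,1.04]
  fingers: [1,1,1,1,1,1,1,1,1,1,1,1]

```text
time: 13.8
tcp_pos: [385.9, -337.0, 310.2]
ee_rot: [92.7, -0.8, 111.8]
wrist_force: [-0.2, 0.3, -2.1]
width: 21.7
grasp_force: 30.0
```

Run:
```python
from h import *
s=arm.observe();print(s['time'],s['tcp_pos'],s['ee_rot'],s['q'].round(1),s['width'])
R=Ro.from_euler('xyz',s['ee_rot'],degrees=True).as_matrix();print(R.round(3)); print('tip',s['tcp_pos']+112.5*R[:,2])
```

```text
13.8 [ 385.93335542 -336.96893199  310.20459714] [ 92.70944242  -0.75385065 111.84175596] [ -94.1    9.8  117.5   71.4  108.6 -130.3] 21.70939173104504
[[-0.372  0.049  0.927]
 [ 0.928  0.005  0.372]
 [ 0.013  0.999 -0.047]]
tip [ 490.21476853 -295.09578187  304.88706223]
```

Request:
drive_tool:
  rot:
    - [-0.25,0,0]
    - [-0.45,0,0]
    - [-0.45,0,0]
    - [-0.45,0,0]
    - [-0.45,0,0]
  xyz:
    - [0,0,0]
    - [0,0,0]
    - [0,0,0]
    - [0,0,0]
    - [0,0,0]
  fingers: [1,1,1,1,1]

```text
time: 14.3
tcp_pos: [385.1, -338.4, 311.5]
ee_rot: [90.4, -0.6, 111.9]
wrist_force: [0.1, -0.1, -0.3]
width: 21.7
grasp_force: 30.0
```

Run:
```python
from h import *
s=arm.observe();print(s['time'],s['tcp_pos'],s['ee_rot'],s['q'].round(1),abs(s['dq']).max())
R=Ro.from_euler('xyz',s['ee_rot'],degrees=True).as_matrix();tip=s['tcp_pos']+112.5*R[:,2];print('tip',tip,R[:,2])
a,ks=snap('scene','s6');b,kt=snap('top','t6')
print(proj(ks,tip),proj(kt,tip),proj(ks,tip-85*R[:,2]),proj(kt,tip-85*R[:,2]))
def cr(i,p,w,h,S):
    x,y=np.round(p).astype(int); return cv2.resize(i[y-h//2:y+h//2,x-w//2:x+w//2],S,interpolation=cv2.INTER_CUBIC)
cv2.imwrite('pics/f6.png',cv2.cvtColor(np.hstack([cr(a,proj(ks,tip),160,200,(400,500)),cr(b,proj(kt,tip),80,100,(400,500))]),cv2.COLOR_RGB2BGR))
```

```text
14.3 [ 385.1225845  -338.39176858  311.46749241] [ 90.40317263  -0.55416293 111.88453333] [ -94.2   11.4  117.4   72.6  109.8 -131.4] 0.28366981987922835
tip [ 489.5100481  -296.45275527  310.67590836] [ 0.92788857  0.37279123 -0.0070363 ]
[180.6430997 172.6759999] [380.57385306 219.44382387] [142.60541631 165.76983931] [390.73413863 244.98158376]
```

View pics/f6.png

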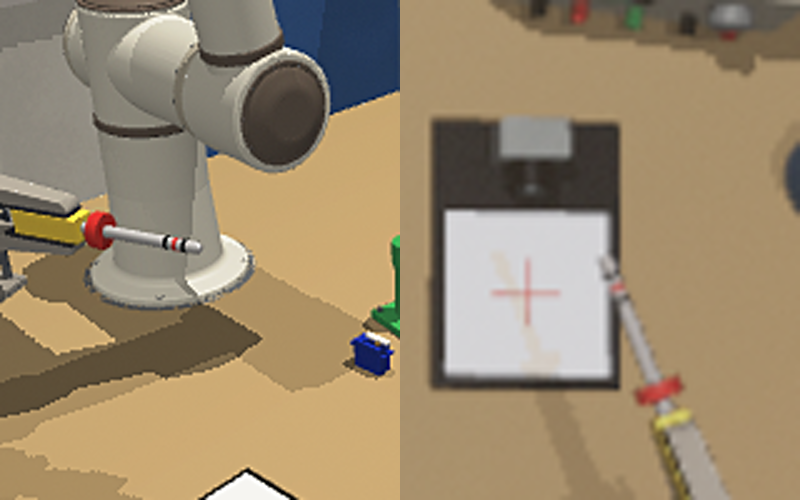

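The scene view shows the rod level and held, with its tip at about (181,171) against a predicted (181,173). The top view shows the tip at about (381,221) against (381,219). At this height that puts the tip within about 5 mm of the pad centre. Everything is still, so I hand in.

```bash
python3 -c "
from bench import arm
print(arm.hand_in())"
```

```text
the job is handed in; nothing more can be done
None
```

I handed the job in, with no verdict returned: the rod was seated in the blue-ringed tube with its collar on the mouth (about 14 N), drawn right out, and is now held level with its tip about 310 mm above the bench over the white pad.

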